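# Clear the sample press, release its safety catch and hold the jaw open

## Task

Using the scraper block and not the fingers, wipe the three rock chips off the sample press's bed plate into the chip tray at the plate's end, then set the block down on the bench, clear of the press. Next flip the safety catch fully over, and only after that pull the lever by its handle towards the robot side as far as it goes, which raises the jaw for the next sample. Finish while still holding the lever there by the handle, since it springs back when let go; leave the jar, the large rock specimen and the white dish where they are.

Things in the scene. Friction and masses are not known exactly. Their poses are not given: they have to be found in the camera images.
- press: grey bench sample press, fixed; all its parts go with it from start to start. Origin on the bench surface; x points away from the robot (front is -x), y left along the bed plate, z up; may stand turned by up to 13 degrees. Tower: x -42 to 62, y -70 to 0 mm, 150 mm high, with the jaw on its left face, the lever on its right and the catch on its top.
- plate_end (a point): middle of the bed plate's open left edge, on its top, at press (0, 180, 30) mm. The plate is level, 30 mm above the bench, runs from here 180 mm to the tower (press y 180 to 0) and is 116 mm wide in x between two side lips 8 mm thick that rise 10 mm above it (x -66 to -58 and 58 to 66 mm). Chips fall over this edge into the tray
- tray_in (a point): centre of the chip tray's floor, at press (0, 215, 4) mm. Open sheet tray on the bench against the plate's end: inside 124 mm in x and 70 mm in y (press y 180 to 250), walls 4 mm thick, 22 mm high, lower than the plate
- jaw_tip (a point): middle of the jaw's underside, 1 mm above the plate at rest. The jaw is a dark steel block 60 (x) x 24 (y) x 24 mm over the plate at press y 3 to 27 mm, its stem behind reaching 129 mm above the bench; it rises 30 mm as the lever is pulled. Nothing to touch
- chip0_center (a point): centre of a loose faceted rock chip, about 22 mm across and 13 to 15 mm high, 13 g; starts on the bed plate at press y = 108 to 150 mm (a clear strip is left between the jaw and the chips). The three chips lie side by side in x without touching
- chip1_center (a point): centre of another such rock chip
- chip2_center (a point): centre of another such rock chip
- scraper: loose scraper block standing on the bench to the left of the press: black rubber foot 100 (x) x 30 (y) x 20 (z) mm with a wooden grip 90 x 22 x 52 mm on top (72 mm high in all), about 160 g. Origin at the centre of the underside, x along its length, z up. Take the wooden grip from above across its 22 mm
- scraper_center (a point): point on the scraper's vertical centre line, 36 mm above its underside, half its height
- catch (a joint): safety catch angle in rad: near 0 (0 to 0.15) = closed, its tongue lying across the front of the lever's arm and blocking it; 1.4 = fully flipped over to the left (+y of the press), end stop. Stays where it is left (friction; about 1 to 2 N at the pin)
- catch_pin (a point): middle of the free length of the catch's pin, a round steel bar 14 mm thick and 70 mm long, parallel to the press x axis, this point 24 mm from its front (-x) end; the front 40 mm are free for grasping or pushing. It sits 50 mm from catch_hinge; with the catch closed it leans 0.7 rad from upright towards -y (right) and it travels on an arc over the top to 0.7 rad towards +y (left)
- catch_hinge (a point): point on the catch's turning axis (parallel to the press x axis), in the vertical plane in which catch_pin moves; at press (-5, -35, 170) mm, over the tower top
- lever (a joint): lever angle in rad: 0 = rest (leaning 0.2 rad back, away from the robot side), 0.65 = pulled fully (0.45 rad forward, to press -x), end stop. Sprung back to 0: about 3 N at the handle at the start of the pull, 8 N at the end. Cannot move while the catch is closed
- lever_handle: black round grip bar of the lever, 22 mm thick, sticking out to the right (-y of the press) from the top of the lever's arm, 95 mm long along y from 7 mm to the left of the origin to 88 mm to the right. It is a sleeve that turns freely about its own axis. Origin at the top of the arm, on the bar's axis
- lever_grip (a point): middle of the free part of the grip bar, on its axis, 50 mm to the right of the arm; about 266 mm above the bench at rest. It moves on an arc of 210 mm radius about lever_hinge
- lever_hinge (a point): point on the lever's turning axis (parallel to the press y axis), in the vertical plane in which lever_grip moves, at press (40, -133, 60) mm
- jar: bystander: closed glass sample jar, 56 mm across, 85 mm high; origin at the centre of its underside. Stands behind the press
- specimen: bystander: faceted rock specimen, 88 mm across, 50 mm high; origin at the centre of its underside. Lies to the right of the press
- dish: bystander: small white dish, 90 mm across, 22 mm high; origin at the centre of its underside. Stands behind the press
- chip0: the chip itself; origin at the centre of its underside as built
- chip1: the chip itself; origin at the centre of its underside as built
- chip2: the chip itself; origin at the centre of its underside as built

How it is judged:
By the outcome, as a careful person would: the job done as asked, in the order asked, and still so for the second after the job is handed in, while the arm keeps its last pose, push and grip.
It also fails if it takes over 69 s, if anything falls off the work surface, if the arm or the gripper's body presses on something with over 40 N, if the wrist force passes 120 N, or if a joint passes its speed limit or range.

## Robot

A 7-joint arm with a two-finger parallel gripper is mounted at the origin on the work surface. World frame = base frame: x ahead of the robot, y to its left, z up, the work surface at z = 0. Lengths are in m, angles in rad, forces in N, time in s.
With the tool pointing down it reaches from about 0.4 to 0.85 m from the base axis. Payload 10.4 kg.
Tool frame: the origin (TCP) lies between the finger pads; the fingertips stand 11 mm ahead of it and the grasp point (between the pads) lies 8 mm behind it (tip_reach is the distance from the TCP to the fingertips, in m); z points along the fingers, y is the line along which they close (so a half turn about z gives the same grasp; the last joint's range is limited). The gripper opens to 85 mm and grips with 20 to 120 N. Pads are 22 mm wide; open, the fingers measure 114 mm over their backs; the gripper's body (76 mm by 85 mm) begins 54 mm behind the grasp point. The pads swing forward as they close: fully open they stand 13 mm farther back than shut.
Start: joints at [1.239, 0.332, -0.065, 1.46, 0.022, 1.35, -0.088], TCP at [0.19, -0.595, 0.242] pointing down, gripper open.
Joint ranges: [-2.6, 2.6], [-0.5, 2.12], [-1.47, 1.34], [0.16, 2.42], [-1.27, 4.41], [0.06, 2.06], [-2.6, 2.6]. Speed limits (rad/s): [2.22, 2.22, 2.79, 2.79, 3.14, 3.14, 3.14].

## Interface

Orientations are given as a unit quaternion [x, y, z, w].
In Python, from workcell import * gives the robot as it stands.
- The arm moves only by the shell command python3 -m inch 'ROWS' [OPENING] [FORCE]. ROWS is JSON, a list of rows, each an object with "slide": the shift along the world's x, y, z in m, a list of three; "yaw": the turn about the world's z in rad. A call has 1 to 20 rows; each row is the pose to reach, as a shift and turn from the pose commanded when the call began; what a row does not reach only later rows make up. A row lasts 1/12 s, in which the tool goes at most 41.7 mm and 7.16 degrees, less where a joint would pass 70% of its speed; a pose out of reach is approached as far as the arm can. A call with a gripper value outside its range is refused whole. OPENING is the closure in counts, from 0 (fully open) to 255 (shut), set as the call begins (- or left out, the last holds). The fingers move at their own pace and stop on an object; FORCE is the grip in N (left out, the last holds). Time passes only in rows, so rows that repeat a pose let the fingers close. It gives the time, the measured TCP pose, the force, the opening and the grip force at its end, in the units of the state.
- get_obs(): the state, without advancing time (a new reading comes with each control period).
- camera(name): name is "scene" or "top"; returns a dict with "frame" (400x640x3 uint8, red, green, blue), "fx", "fy", "cx", "cy" (pixels), "extrinsics" (4x4, takes a point from world to camera coordinates). Camera axes: x right, y down, z forward; pixel columns grow to the right and rows downward; lengths in m; the calibration is good to about 2 mm. A picture is of the moment at which its call begins. There is no depth.
- hand_in(): hands the job in; it is judged then, once.
The state is a dict: "clock": time; "joint_pos": joint angles; "joint_velocities": joint speeds; "tau": joint torques, N m; "position": TCP position; "ee_rot": TCP orientation; "ft_force": force on the tool from outside, world axes, zero at the start; "torque": the same for the moment, N m; "grip_width": opening from 0.0 (shut) to 1.0 (fully open); "grasp_force": force on a finger pad.
Only numpy, scipy, OpenCV 4.12 (cv2) and the standard library are available. Lean on these libraries where they do the work, as an engineer would, in place of code of your own. Each camera call takes 0.05 s, during which the arm holds its last target. There are 200 camera calls.

## Working session

There is one attempt and no reset: what is moved stays moved. The work goes in short steps, Python scripts to look and compute and a shell command to move; the robot and the scene stay as the last step left them, time stands still between calls to the robot, and variables do not carry over. Pictures are saved under pics/ and viewed, at most 10 in all, crops included, and the job is handed in when it is done.

```bash
mkdir -p pics; ls; python3 - <<'E'
from workcell import *
import cv2, numpy as np
o=get_obs(); print({k:np.round(v,3).tolist() for k,v in o.items()})
for n in("scene","top"):
    c=camera(n); cv2.imwrite(f"pics/{n}0.png",cv2.cvtColor(c["frame"],cv2.COLOR_RGB2BGR)); print(n,c["fx"],c["fy"],c["cx"],c["cy"],np.round(c["extrinsics"],4).tolist())
E
```

```text
pics
{'clock': 0.0, 'joint_pos': [1.239, 0.333, -0.065, 1.461, 0.022, 1.35, -0.088], 'joint_velocities': [-0.001, 0.001, 0.0, -0.001, -0.001, -0.001, 0.0], 'tau': [0.0, -62.545, 0.049, -39.161, 0.016, 0.01, 0.0], 'position': [0.19, -0.595, 0.242], 'ee_rot': [0.988, 0.154, -0.0, -0.001], 'ft_force': [-0.203, -0.151, -0.43], 'torque': [0.036, 0.023, -0.013], 'grasp_force': 0.0, 'grip_width': 1.001}
scene 416.8147599599027 416.8147599599027 313.81106214794414 197.85564337032702 [[-0.796, 0.6052, -0.0105, 0.5061], [0.3584, 0.4572, -0.8139, -0.075], [-0.4877, -0.6517, -0.5809, 1.4694], [0.0, 0.0, 0.0, 1.0]]
top 435.97260017522507 435.97260017522507 319.41267266739845 204.33757327715185 [[0.0125, -0.9999, 0.0006, -0.0433], [-0.9828, -0.0124, -0.1845, 0.636], [0.1845, 0.0017, -0.9828, 1.3457], [0.0, 0.0, 0.0, 1.0]]
```

View pics/scene0.png

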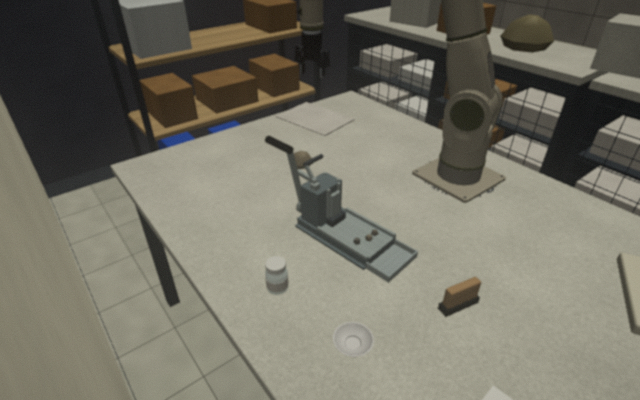

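View pics/top0.png

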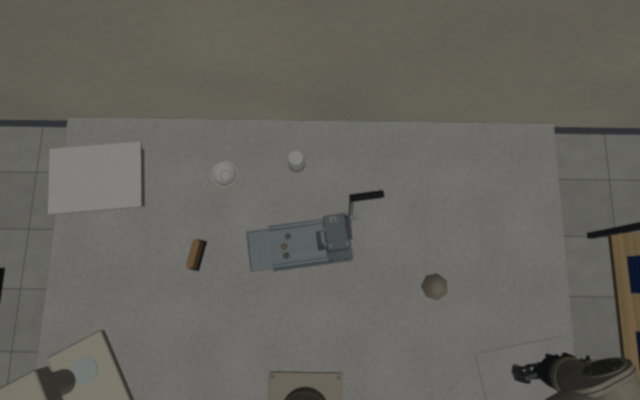

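The scene view shows the press at about (330,215), with the tray at its end (390,260), the scraper at (460,296), the jar at (276,270) and the dish at (352,340). In the top view the press spans columns 247–352 and rows 213–272, the scraper is at (196,254), the lever handle at (367,195), and the chips near (286,246).

```bash
cat > h.py <<'E'
from workcell import *
import cv2, numpy as np
def ray(c,u,v):
    E=np.array(c["extrinsics"]);R=E[:3,:3];o=-R.T@E[:3,3]
    d=R.T@np.array([(u-c["cx"])/c["fx"],(v-c["cy"])/c["fy"],1]);return o,d/np.linalg.norm(d)
def onz(c,u,v,z):
    o,d=ray(c,u,v);return o+d*(z-o[2])/d[2]
def two(c1,p1,c2,p2):
    (a,d),(b,e)=ray(c1,*p1),ray(c2,*p2)
    s,t=np.linalg.lstsq(np.c_[d,-e],b-a,rcond=None)[0]
    P,Q=a+s*d,b+t*e;return (P+Q)/2,np.linalg.norm(P-Q)
def px(c,P):
    E=np.array(c["extrinsics"]);q=E[:3,:3]@P+E[:3,3];return c["fx"]*q[0]/q[2]+c["cx"],c["fy"]*q[1]/q[2]+c["cy"]
def save(c,name,u0,v0,u1,v1,k):
    im=cv2.cvtColor(c["frame"],cv2.COLOR_RGB2BGR)[v0:v1,u0:u1]
    im=cv2.resize(im,None,fx=k,fy=k,interpolation=cv2.INTER_CUBIC)
    im=cv2.convertScaleAbs(im,alpha=1.5);cv2.imwrite("pics/"+name,im)
E
python3 - <<'E'
from h import *
t=camera("top");s=camera("scene")
a=cv2.convertScaleAbs(cv2.resize(t["frame"][180:285,180:390],None,fx=3.8,fy=3.8,interpolation=cv2.INTER_CUBIC),alpha=1.6)
cv2.imwrite("pics/top1.png",a[:,:,::-1])
save(s,"scene1.png",255,125,490,320,3)
# scraper grip: brown mask
for n,c in(("top",t),("scene",s)):
    hsv=cv2.cvtColor(c["frame"],cv2.COLOR_RGB2HSV)
    m=cv2.inRange(hsv,(5,90,40),(22,255,255))
    k,l,st,ce=cv2.connectedComponentsWithStats(m)
    for i in range(1,k):
        if st[i,4]>30: print(n,st[i],ce[i], cv2.minAreaRect(np.argwhere(l==i)[:,::-1].astype(np.float32)))
E
```

```text
top [ 609  233   31  147 2496] [626.02724359 293.3036859 ] ((624.0, 306.0), (146.0, 30.0), 90.0)
top [187 240  16  29 284] [194.61971831 253.91197183] ((194.60890197753906, 253.80801391601562), (10.063409805297852, 28.42378044128418), 15.5241117477417)
scene [ 132    0  171   68 4110] [238.85815085  31.31484185] ((214.31484985351562, 29.307601928710938), (45.994972229003906, 171.96951293945312), 78.49518585205078)
scene [483   3  13  30 236] [488.65677966  14.45762712] ((489.0, 17.5), (29.0, 12.0), 90.0)
scene [438   6   8  26 123] [441.04065041  20.98373984] ((439.9899597167969, 18.930002212524414), (25.314424514770508, 6.788225173950195), 81.8698959350586)
scene [109  44  17  20 194] [117.8814433   51.35051546] ((117.29412078857422, 54.176475524902344), (20.858062744140625, 14.067066192626953), 75.96376037597656)
scene [ 139   53  176   87 8072] [219.78109514  93.41191774] ((226.29246520996094, 86.77357482910156), (61.8122444152832, 167.991943359375), 74.05460357666016)
scene [495  78  22  21 242] [505.29752066  86.80578512] ((505.6846008300781, 84.82308959960938), (21.4580078125, 17.73696517944336), 60.2551155090332)
scene [128 110  18  24 204] [137.23529412 119.27941176] ((140.06036376953125, 120.11131286621094), (25.677534103393555, 12.101613998413086), 47.48955535888672)
scene [489 126  15  20 143] [496.1958042  134.34265734] ((496.4615478515625, 136.1923065185547), (11.178617477416992, 20.19995880126953), 11.309932708740234)
scene [445 278  35  27 352] [461.90340909 288.00852273] ((461.0540466308594, 289.1756896972656), (17.088403701782227, 38.71046447753906), 54.46232223510742)
```

View pics/top1.png

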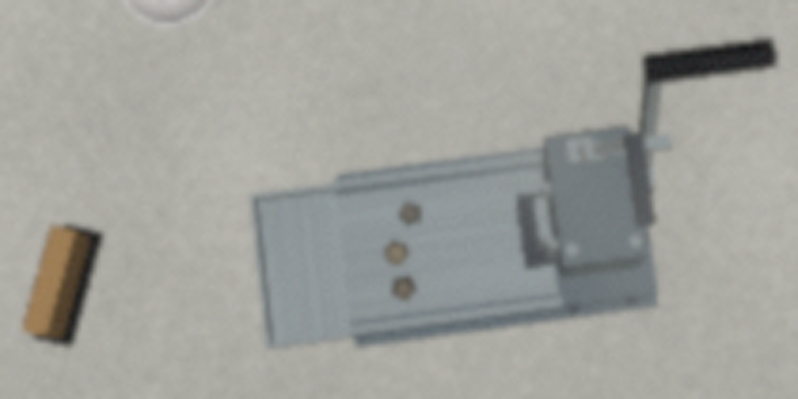

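View pics/scene1.png

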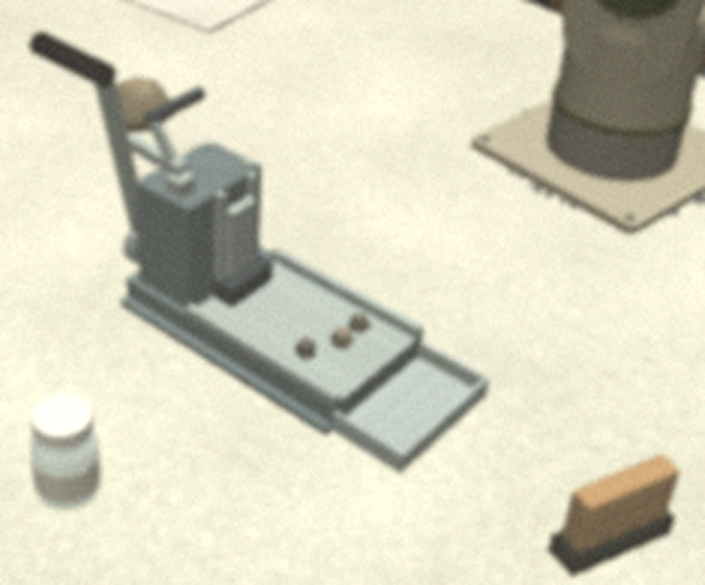

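The top crop shows the tray's outer corners at (252,197) and (270,347), the tower top's corners at (545,135), (628,127), (648,260) and (563,268), the chips at (410,213), (396,252), (403,288), and the grip top around (54,280). The scene crop shows the tray corners at (402,467) and (487,381), the lip ends near (420,333), and the catch pin from (150,118) to (203,93), leaning right (closed).

```bash
cat >> h.py <<'E'
def topc(u,v): return u/3.8+180-.37,v/3.8+180-.37
def scc(u,v): return u/3+255-.33,v/3+125-.33
E
python3 - <<'E'
from h import *
from scipy.optimize import least_squares
t=camera("top");s=camera("scene")
C=[(t,topc(252,197),(66,254,22)),(t,topc(270,347),(-66,254,22)),(t,topc(338,175),(66,180,40)),
(t,topc(545,135),(62,0,150)),(t,topc(628,127),(62,-70,150)),(t,topc(648,260),(-42,-70,150)),(t,topc(563,268),(-42,0,150)),
(s,scc(402,467),(66,254,22)),(s,scc(487,381),(-66,254,22)),(s,scc(421,332),(-66,180,40)),(s,scc(260,165),(-42,0,150)),
(t,topc(646,69),(40-41.7,-126,266)) ,(t,topc(774,51),(40-41.7,-221,266))]
C[-2:]=[(t,topc(646,69),(40+41.7,-133+50+7,266)),(t,topc(774,51),(40+41.7,-133-38,266))]
def W(p,P):
    P=np.array(P)/1000;c,si=np.cos(p[2]),np.sin(p[2]);return np.array([p[0]+c*P[0]-si*P[1],p[1]+si*P[0]+c*P[1],P[2]])
f=lambda p:np.concatenate([np.subtract(px(c,W(p,P)),u) for c,u,P in C])
r=least_squares(f,[.55,0,0],loss="soft_l1");print(r.x);print(np.round(f(r.x).reshape(-1,2),1).tolist())
p=r.x
for u in((410,213),(396,252),(403,288)):
    w=onz(t,*topc(*u),.040);d=w[:2]-p[:2];print("chip",w.round(3),np.round([d@[np.cos(p[2]),np.sin(p[2])],d@[-np.sin(p[2]),np.cos(p[2])]],3))
for n,P in dict(plate_end=(0,180,30),chiprow=(0,130,30),tray=(0,215,4),hinge=(-5,-35,170),pin0=(-5,-35-50*np.sin(.7),170+50*np.cos(.7)),pin1=(-5,-35+50*np.sin(.7),170+50*np.cos(.7)),lev0=(40+210*np.sin(.2),-133,60+210*np.cos(.2)),lev1=(40-210*np.sin(.45),-133,60+210*np.cos(.45))).items(): print(n,W(p,P).round(4))
# scraper
print("scr top corners, z=.072:",[onz(t,*topc(*u),.072).round(3).tolist() for u in((62,227),(24,328),(52,340),(88,232))])
print(two(t,topc(54,281),s,scc(627,482)))
print("foot",[onz(s,*scc(*u),.0).round(3).tolist() for u in((551,546),(575,573),(672,525))])
E
```

```text
[ 0.52554544 -0.0552687   0.14160105]
[[-0.4, -1.5], [-1.2, -0.5], [-1.2, 0.7], [-0.1, -0.1], [1.2, -1.0], [0.9, -1.6], [-0.2, -0.6], [-0.2, -3.3], [0.7, -0.4], [0.8, -1.5], [1.4, 0.0], [0.2, -0.0], [0.7, 0.4]]
chip [0.536 0.066 0.04 ] [0.028 0.119]
chip [0.503 0.077 0.04 ] [-0.004  0.134]
chip [0.473 0.07  0.04 ] [-0.035  0.132]
plate_end [0.5001 0.1229 0.03  ]
chiprow [0.5072 0.0734 0.03  ]
tray [0.4952 0.1576 0.004 ]
hinge [ 0.5255 -0.0906  0.17  ]
pin0 [ 0.5301 -0.1225  0.2082]
pin1 [ 0.521  -0.0587  0.2082]
lev0 [ 0.6252 -0.1754  0.2658]
lev1 [ 0.4935 -0.1942  0.2491]
scr top corners, z=.072: [[0.517, 0.351, 0.072], [0.434, 0.377, 0.072], [0.425, 0.354, 0.072], [0.513, 0.33, 0.072]]
(array([0.47206081, 0.35769025, 0.06741218]), np.float64(0.0029228803310123734))
foot [[0.513, 0.334, 0.0], [0.52, 0.362, -0.0], [0.419, 0.38, 0.0]]
```

```bash
python3 -m inch '[{"slide":[0.1,0.03,0.05],"yaw":0.12},{"slide":[0.15,0.06,0.08],"yaw":0.24},{"slide":[0.23,0.2,0.08],"yaw":0.36},{"slide":[0.23,0.3,0.08],"yaw":0.48},{"slide":[0.23,0.395,0.08],"yaw":0.6},{"slide":[0.23,0.395,0.08],"yaw":0.72},{"slide":[0.23,0.395,0.08],"yaw":0.84},{"slide":[0.23,0.395,0.08],"yaw":0.96},{"slide":[0.23,0.395,0.08],"yaw":1.08},{"slide":[0.23,0.395,0.08],"yaw":1.2},{"slide":[0.23,0.395,0.08],"yaw":1.3},{"slide":[0.23,0.395,0.08],"yaw":1.4},{"slide":[0.23,0.395,0.08],"yaw":1.5},{"slide":[0.23,0.7,0.08],"yaw":1.62},{"slide":[0.23,0.7,0.08],"yaw":1.74},{"slide":[0.23,0.7,0.08],"yaw":1.86},{"slide":[0.23,0.7,0.08],"yaw":1.98},{"slide":[0.23,0.7,0.08],"yaw":2.1},{"slide":[0.23,0.7,0.08],"yaw":2.2},{"slide":[0.23,0.7,0.08],"yaw":2.3}]' 0 30; python3 -c "
from h import *
o=get_obs();q=o['ee_rot'];print(2*np.arctan2(q[1],q[0]),o['joint_pos'])"
```

```text
clock: 1.97
position: [0.4194, 0.0932, 0.3226]
ee_rot: [0.261, 0.965, -0.0, 0.001]
ft_force: [1.2, -0.4, -1.6]
grip_width: 0.998
grasp_force: 0.0
2.613707273926842 [ 0.5806172  -0.13624287 -0.80509502  1.76868571 -0.09762919  1.46727996
  0.83312293]
```

```bash
python3 -m inch '[{"slide":[0.01,0.04,0],"yaw":0.08},{"slide":[0.02,0.08,0],"yaw":0.16},{"slide":[0.03,0.12,0],"yaw":0.24},{"slide":[0.04,0.16,-0.02],"yaw":0.26},{"slide":[0.045,0.2,-0.04],"yaw":0.26},{"slide":[0.05,0.235,-0.07],"yaw":0.26},{"slide":[0.052,0.249,-0.11],"yaw":0.26},{"slide":[0.052,0.249,-0.15],"yaw":0.26},{"slide":[0.052,0.249,-0.18],"yaw":0.26},{"slide":[0.052,0.249,-0.18],"yaw":0.26},{"slide":[0.052,0.249,-0.18],"yaw":0.26}]'; python3 - <<'E'
from h import *
o=get_obs();q=o['ee_rot'];print(2*np.arctan2(q[1],q[0]))
t=camera("top");s=camera("scene")
a=cv2.resize(t["frame"][215:295,150:250],None,fx=4,fy=4,interpolation=3);b=cv2.resize(s["frame"][240:320,410:510],None,fx=4,fy=4,interpolation=3)
cv2.imwrite("pics/g1.png",cv2.convertScaleAbs(np.hstack([a,b])[:,:,::-1],alpha=1.6))
E
```

```text
clock: 2.88
position: [0.4713, 0.3396, 0.1417]
ee_rot: [0.136, 0.991, -0.001, -0.001]
ft_force: [0.2, 0.1, 1.1]
grip_width: 1.004
grasp_force: 0.0
2.8690909827884994
```

View pics/g1.png

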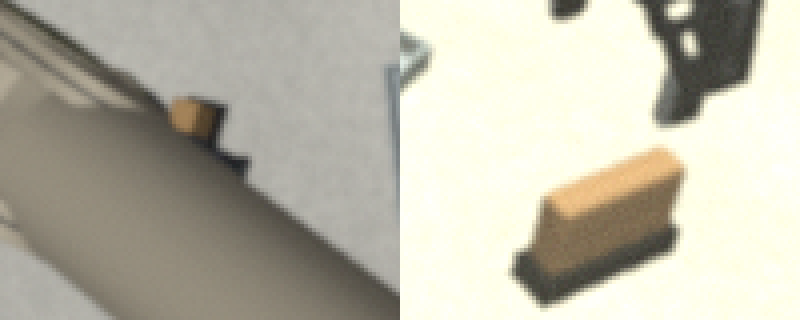

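The scene half shows the grip's top face with corners at crop (544,198), (572,218), (684,166), (660,148), and the open fingers just above and right of it. In the top view the arm mostly hides the grip.

```bash
python3 - <<'E'
from h import *
s=camera("scene")
P=[onz(s,(u-400)/4+410-.37,v/4+240-.37,.072)[:2] for u,v in((544,198),(572,218),(684,166),(660,148))]
P=np.array(P);print(P.round(3),P.mean(0));print(cv2.minAreaRect(P.astype(np.float32)*1000))
d=P[0]-P[3];e=P[1]-P[2];print(np.arctan2(d[1],d[0]),np.arctan2(e[1],e[0]))
E
```

```text
[[0.517 0.343]
 [0.517 0.362]
 [0.433 0.377]
 [0.432 0.36 ]] [0.47483934 0.36028478]
((475.3967590332031, 360.58782958984375), (18.667537689208984, 88.98248291015625), 78.76854705810547)
-0.19602601641936399 -0.17689561588585787
```

```bash
python3 -m inch '[{"slide":[0.002,0.017,0],"yaw":0.03},{"slide":[0.002,0.017,0],"yaw":0.03},{"slide":[0.002,0.017,-0.03],"yaw":0.03},{"slide":[0.002,0.017,-0.06],"yaw":0.03},{"slide":[0.002,0.017,-0.08],"yaw":0.03},{"slide":[0.002,0.017,-0.1],"yaw":0.03},{"slide":[0.002,0.017,-0.1],"yaw":0.03},{"slide":[0.002,0.017,-0.1],"yaw":0.03}]' 0 && python3 -m inch '[{"slide":[0,0,0],"yaw":0},{"slide":[0,0,0],"yaw":0},{"slide":[0,0,0],"yaw":0},{"slide":[0,0,0],"yaw":0},{"slide":[0,0,0],"yaw":0},{"slide":[0,0,0],"yaw":0},{"slide":[0,0,0],"yaw":0},{"slide":[0,0,0],"yaw":0},{"slide":[0,0,0],"yaw":0},{"slide":[0,0,0],"yaw":0},{"slide":[0,0,0],"yaw":0},{"slide":[0,0,0],"yaw":0}]' 255 60
```

```text
clock: 3.7
position: [0.4744, 0.3571, 0.0435]
ee_rot: [0.122, 0.993, 0.0, 0.0]
ft_force: [-0.3, -0.2, 0.5]
grip_width: 1.002
grasp_force: 0.0
clock: 4.7
position: [0.4742, 0.3574, 0.0428]
ee_rot: [0.121, 0.993, 0.0, 0.0]
ft_force: [-0.6, -1.6, 5.7]
grip_width: 0.25
grasp_force: 63.3
```

```bash
python3 -m inch '[{"slide":[0,0,0.03],"yaw":0},{"slide":[0,0,0.06],"yaw":0},{"slide":[0.0,-0.02,0.1],"yaw":0.05},{"slide":[0.01,-0.05,0.117],"yaw":0.12},{"slide":[0.02,-0.09,0.117],"yaw":0.2},{"slide":[0.02,-0.13,0.117],"yaw":0.28},{"slide":[0.03,-0.17,0.117],"yaw":0.34},{"slide":[0.03,-0.21,0.117],"yaw":0.385},{"slide":[0.035,-0.25,0.117],"yaw":0.385},{"slide":[0.04,-0.29,0.117],"yaw":0.385},{"slide":[0.043,-0.32,0.117],"yaw":0.385},{"slide":[0.043,-0.34,0.117],"yaw":0.385},{"slide":[0.043,-0.351,0.117],"yaw":0.385},{"slide":[0.043,-0.351,0.117],"yaw":0.385},{"slide":[0.043,-0.351,0.1],"yaw":0.385},{"slide":[0.043,-0.351,0.08],"yaw":0.385},{"slide":[0.043,-0.351,0.06],"yaw":0.385},{"slide":[0.043,-0.351,0.06],"yaw":0.385},{"slide":[0.043,-0.351,0.06],"yaw":0.385}]'; python3 - <<'E'
from h import *
o=get_obs();q=o['ee_rot'];print(2*np.arctan2(q[1],q[0]))
t=camera("top");s=camera("scene")
a=cv2.resize(t["frame"][190:290,240:360],None,fx=3.3,fy=4,interpolation=3)
a=cv2.resize(t["frame"][200:290,240:340],None,fx=4,fy=4,interpolation=3);b=cv2.resize(s["frame"][170:260,310:410],None,fx=4,fy=4,interpolation=3)
cv2.imwrite("pics/g2.png",cv2.convertScaleAbs(np.hstack([a,b])[:,:,::-1],alpha=1.6))
E
```

```text
clock: 6.28
position: [0.5163, 0.0082, 0.1021]
ee_rot: [-0.072, 0.997, 0.001, -0.001]
ft_force: [-0.1, 1.0, -1.0]
grip_width: 0.248
grasp_force: 62.6
3.2864915076912755
```

View pics/g2.png

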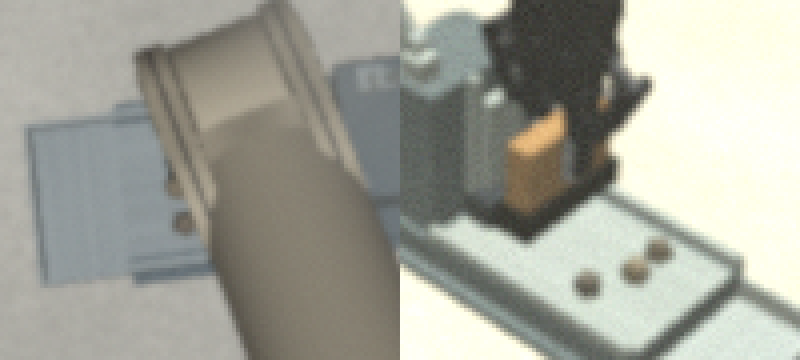

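The scene half shows the black foot hovering over the plate between the lips, with bottom corners at crop (527,240) (back) and about (617,183) (front). The three chips are clear of it at (587,283), (635,270), (659,250).

```bash
python3 - <<'E'
from h import *
s=camera("scene");p=[.52555,-.05527,.1416]
def pr(u,v,z):
    w=onz(s,(u-400)/4+310-.37,v/4+170-.37,z);d=w[:2]-p[:2];c,n=np.cos(p[2]),np.sin(p[2]);return np.round([d@[c,n],d@[-n,c]],4)
print("foot bottom",pr(527,240,.0595),pr(617,185,.0595))
print("lip end front top outer/inner",pr(742,262,.04),pr(733,257,.04))
print("chips",pr(587,284,.037),pr(635,270,.037),pr(659,250,.037))
print("tcp",)
E
```

```text
foot bottom [0.0432 0.0739] [-0.0475  0.0796]
lip end front top outer/inner [-0.0602  0.1818] [-0.0602  0.1742]
chips [0.0292 0.1172] [-0.005   0.1317] [-0.0335  0.1305]
tcp
```

```bash
python3 -m inch '[{"slide":[0.002,0,-0.008],"yaw":-0.003},{"slide":[0.002,0,-0.015],"yaw":-0.003},{"slide":[0.002,0,-0.02],"yaw":-0.003},{"slide":[0.002,0,-0.024],"yaw":-0.003},{"slide":[0.002,0,-0.027],"yaw":-0.003},{"slide":[0.002,0,-0.027],"yaw":-0.003}]'; python3 -m inch '[{"slide":[0,0,-0.001],"yaw":0},{"slide":[0,0,-0.002],"yaw":0},{"slide":[0,0,-0.002],"yaw":0},{"slide":[0,0,-0.002],"yaw":0}]'
```

```text
clock: 6.93
position: [0.5189, 0.0084, 0.0751]
ee_rot: [-0.071, 0.998, 0.001, 0.0]
ft_force: [-0.7, 7.6, 0.2]
grip_width: 0.249
grasp_force: 63.2
clock: 7.27
position: [0.5194, 0.0091, 0.0737]
ee_rot: [-0.071, 0.997, 0.001, 0.001]
ft_force: [0.8, 10.5, 2.3]
grip_width: 0.25
grasp_force: 63.3
```

```bash
python3 -m inch '[{"slide":[-0.0007,0.005,0],"yaw":0},{"slide":[-0.0014,0.01,0],"yaw":0},{"slide":[-0.002,0.015,0],"yaw":0},{"slide":[-0.0028,0.02,0],"yaw":0},{"slide":[-0.0036,0.025,0],"yaw":0},{"slide":[-0.0043,0.03,0],"yaw":0}]'
```

```text
clock: 7.77
position: [0.5145, 0.0366, 0.0732]
ee_rot: [-0.07, 0.998, -0.0, -0.0]
ft_force: [0.3, -0.4, -1.7]
grip_width: 0.249
grasp_force: 62.5
```

```bash
python3 -m inch '[{"slide":[-0.0008,0.006,-0.0005],"yaw":0},{"slide":[-0.0017,0.012,-0.0005],"yaw":0},{"slide":[-0.0026,0.018,-0.0005],"yaw":0},{"slide":[-0.0034,0.024,-0.0005],"yaw":0},{"slide":[-0.0043,0.03,-0.0005],"yaw":0},{"slide":[-0.0051,0.036,-0.0005],"yaw":0},{"slide":[-0.006,0.042,-0.0005],"yaw":0},{"slide":[-0.0068,0.048,-0.0005],"yaw":0},{"slide":[-0.0077,0.054,-0.0005],"yaw":0},{"slide":[-0.0086,0.06,-0.0005],"yaw":0},{"slide":[-0.0094,0.066,-0.0005],"yaw":0},{"slide":[-0.0103,0.072,-0.0005],"yaw":0},{"slide":[-0.0111,0.078,-0.0005],"yaw":0},{"slide":[-0.012,0.084,-0.0005],"yaw":0},{"slide":[-0.0128,0.09,-0.0005],"yaw":0},{"slide":[-0.0137,0.096,-0.0005],"yaw":0},{"slide":[-0.0143,0.1,-0.0005],"yaw":0},{"slide":[-0.0143,0.1,-0.0005],"yaw":0},{"slide":[-0.0143,0.1,-0.0005],"yaw":0}]'; python3 - <<'E'
from h import *
t=camera("top");s=camera("scene")
a=cv2.resize(t["frame"][200:290,230:330],None,fx=4,fy=4,interpolation=3);b=cv2.resize(s["frame"][200:290,330:430],None,fx=4,fy=4,interpolation=3)
cv2.imwrite("pics/g3.png",cv2.convertScaleAbs(np.hstack([a,b])[:,:,::-1],alpha=1.6))
E
```

```text
clock: 9.35
position: [0.5003, 0.1364, 0.0728]
ee_rot: [-0.07, 0.998, 0.0, -0.0]
ft_force: [-0.4, -0.4, -1.4]
grip_width: 0.253
grasp_force: 62.6
```

View pics/g3.png

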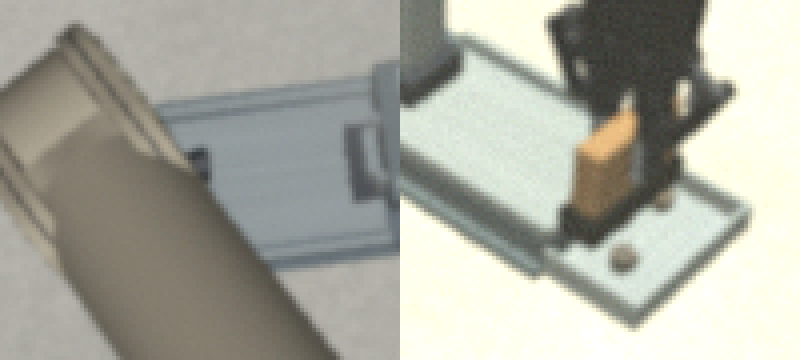

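The plate is clear. Two chips are visible in the tray, at crop (623,258) and (663,198), and the third is probably behind the foot. I'll put the block down and then check.

```bash
python3 -m inch '[{"slide":[0,0,0.015],"yaw":0},{"slide":[0,0,0.035],"yaw":0},{"slide":[-0.005,0.03,0.05],"yaw":0},{"slide":[-0.01,0.07,0.05],"yaw":0},{"slide":[-0.015,0.11,0.05],"yaw":0},{"slide":[-0.02,0.15,0.05],"yaw":0},{"slide":[-0.03,0.19,0.04],"yaw":0},{"slide":[-0.03,0.22,0.02],"yaw":0},{"slide":[-0.03,0.225,0.0],"yaw":0},{"slide":[-0.03,0.225,-0.015],"yaw":0},{"slide":[-0.03,0.225,-0.023],"yaw":0},{"slide":[-0.03,0.225,-0.027],"yaw":0},{"slide":[-0.03,0.225,-0.028],"yaw":0},{"slide":[-0.03,0.225,-0.029],"yaw":0},{"slide":[-0.03,0.225,-0.029],"yaw":0}]' && python3 -m inch '[{"slide":[0,0,0],"yaw":0},{"slide":[0,0,0],"yaw":0},{"slide":[0,0,0],"yaw":0},{"slide":[0,0,0],"yaw":0},{"slide":[0,0,0],"yaw":0},{"slide":[0,0,0],"yaw":0},{"slide":[0,0,0],"yaw":0},{"slide":[0,0,0.02],"yaw":0},{"slide":[0,0,0.05],"yaw":0},{"slide":[0,0,0.09],"yaw":0},{"slide":[0,0,0.13],"yaw":0},{"slide":[0,0,0.17],"yaw":0},{"slide":[0,0,0.21],"yaw":0},{"slide":[0,0,0.25],"yaw":0}]' 0; python3 - <<'E'
from h import *
t=camera("top");s=camera("scene")
a=cv2.resize(t["frame"][180:300,160:360],None,fx=2,fy=2,interpolation=3);b=cv2.resize(s["frame"][200:320,330:530],None,fx=2,fy=2,interpolation=3)
cv2.imwrite("pics/g4.png",cv2.convertScaleAbs(np.hstack([a,b])[:,:,::-1],alpha=1.6))
E
```

```text
clock: 10.7
position: [0.4712, 0.3606, 0.0447]
ee_rot: [-0.069, 0.998, 0.0, 0.001]
ft_force: [0.5, -0.2, -1.3]
grip_width: 0.249
grasp_force: 62.6
clock: 11.87
position: [0.4699, 0.361, 0.296]
ee_rot: [-0.07, 0.998, 0.0, 0.0]
ft_force: [1.0, 0.4, -0.2]
grip_width: 1.003
grasp_force: 0.0
```

View pics/g4.png

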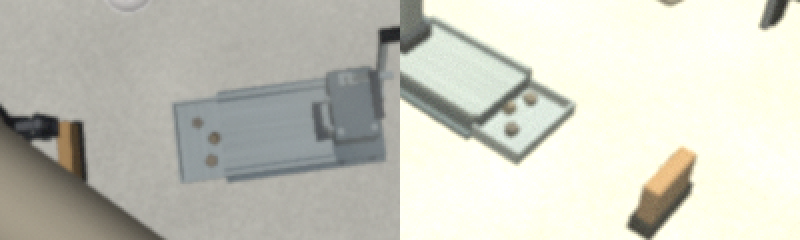

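All three chips are in the tray, at top-crop (197,122), (214,138), (211,160), and the block stands free on the bench. Next I push the catch with closed fingers.

```bash
python3 -m inch '[{"slide":[0.004,-0.02,0.015],"yaw":0},{"slide":[0.008,-0.06,0.015],"yaw":0},{"slide":[0.01,-0.1,0.015],"yaw":0},{"slide":[0.015,-0.14,0.015],"yaw":0},{"slide":[0.02,-0.18,0.015],"yaw":0},{"slide":[0.025,-0.22,0.015],"yaw":0},{"slide":[0.03,-0.26,0.015],"yaw":0},{"slide":[0.035,-0.3,0.015],"yaw":0},{"slide":[0.04,-0.34,0.015],"yaw":0},{"slide":[0.045,-0.38,0.015],"yaw":0},{"slide":[0.05,-0.42,0.015],"yaw":0},{"slide":[0.054,-0.46,0.015],"yaw":0},{"slide":[0.057,-0.49,0.015],"yaw":0},{"slide":[0.057,-0.514,0.015],"yaw":0},{"slide":[0.057,-0.514,0.015],"yaw":0},{"slide":[0.057,-0.514,0.0],"yaw":0},{"slide":[0.057,-0.514,0.0],"yaw":0}]' 255 30;  python3 - <<'E'
from h import *
o=get_obs();q=o['ee_rot'];print(2*np.arctan2(q[1],q[0]),o['joint_pos'])
t=camera("top");s=camera("scene")
a=cv2.resize(t["frame"][180:280,300:400],None,fx=4,fy=4,interpolation=3);b=cv2.resize(s["frame"][120:220,260:360],None,fx=4,fy=4,interpolation=3)
cv2.imwrite("pics/g5.png",cv2.convertScaleAbs(np.hstack([a,b])[:,:,::-1],alpha=1.6))
E
```

```text
clock: 13.38
position: [0.5265, -0.1526, 0.2916]
ee_rot: [-0.069, 0.998, 0.001, -0.001]
ft_force: [-0.1, -0.1, 0.9]
grip_width: 0.001
grasp_force: 0.0
3.2805701209837084 [ 0.98691876  0.25386695 -0.92674332  1.5498762   0.202776    1.44266527
  1.75882292]
```

View pics/g5.png

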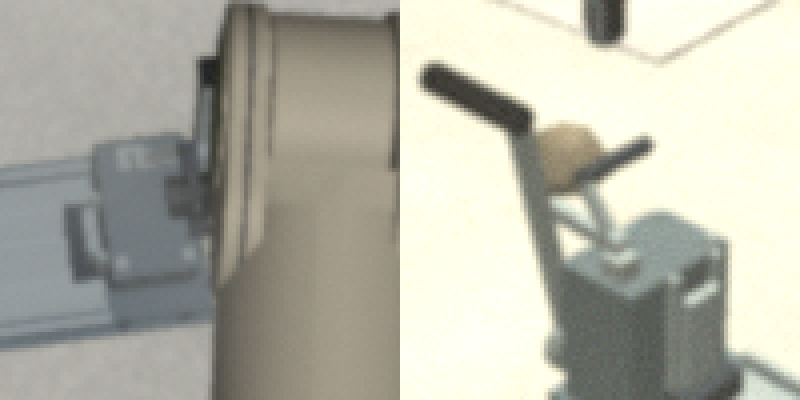

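The scene half shows the catch still closed, with its pin from about (585,178) to the front end (650,145). The closed fingertips are at (603,42), above and to the right of it.

```bash
python3 - <<'E'
from h import *
s=camera("scene");p=[.52555,-.05527,.1416]
def W(P):
    P=np.array(P)/1000;c,n=np.cos(p[2]),np.sin(p[2]);return np.array([p[0]+c*P[0]-n*P[1],p[1]+n*P[0]+c*P[1],P[2]])
f=lambda P:np.round([(px(s,P)[0]-260+.37)*4+400,(px(s,P)[1]-120+.37)*4],0)
print("pin front",f(W((-29,-67,208))),"free end",f(W((11,-67,208))),"back",f(W((41,-67,208))),"tip",f(get_obs()["position"]-[0,0,.011]))
print("handle ends",f(W((82,-76,266))),f(W((82,-171,266))))
E
```

```text
pin front [652. 143.] free end [612. 164.] back [581. 180.] tip [604.  42.]
handle ends [525. 122.] [431.  76.]
```

```bash
python3 -m inch '[{"slide":[0,0,-0.03],"yaw":0},{"slide":[0,0,-0.06],"yaw":0},{"slide":[0,0,-0.08],"yaw":0},{"slide":[0,0,-0.09],"yaw":0},{"slide":[0,0,-0.093],"yaw":0},{"slide":[0,0,-0.093],"yaw":0}]' && python3 -m inch '[{"slide":[-0.0007,0.005,0],"yaw":0},{"slide":[-0.0014,0.01,0],"yaw":0},{"slide":[-0.002,0.015,0],"yaw":0},{"slide":[-0.0028,0.02,0],"yaw":0},{"slide":[-0.0036,0.025,0],"yaw":0},{"slide":[-0.0043,0.03,0],"yaw":0}]'
```

```text
clock: 14.03
position: [0.5276, -0.1525, 0.2013]
ee_rot: [-0.07, 0.998, 0.0, 0.0]
ft_force: [-0.3, 0.2, 0.4]
grip_width: -0.0
grasp_force: 0.0
clock: 14.53
position: [0.5233, -0.1223, 0.2016]
ee_rot: [-0.07, 0.998, -0.0, 0.001]
ft_force: [0.6, -2.8, 2.6]
grip_width: 0.002
grasp_force: 1.1
```

```bash
python3 -m inch '[{"slide":[-0.0007,0.005,0],"yaw":0},{"slide":[-0.0014,0.01,0],"yaw":0},{"slide":[-0.002,0.015,0],"yaw":0},{"slide":[-0.0028,0.02,0],"yaw":0},{"slide":[-0.0036,0.025,0],"yaw":0},{"slide":[-0.0043,0.03,0],"yaw":0},{"slide":[-0.005,0.035,0],"yaw":0},{"slide":[-0.0055,0.039,0],"yaw":0}]' && python3 -m inch '[{"slide":[-0.0004,0.003,0],"yaw":0},{"slide":[-0.0008,0.006,0],"yaw":0},{"slide":[-0.0012,0.008,0],"yaw":0},{"slide":[-0.0012,0.008,0],"yaw":0}]'
```

```text
clock: 15.2
position: [0.5173, -0.0832, 0.2007]
ee_rot: [-0.07, 0.998, 0.0, -0.0]
ft_force: [0.4, -2.0, -1.1]
grip_width: 0.002
grasp_force: 1.2
clock: 15.53
position: [0.5169, -0.0799, 0.2008]
ee_rot: [-0.068, 0.998, -0.002, 0.001]
ft_force: [6.0, -15.3, -5.0]
grip_width: 0.003
grasp_force: 7.6
```

```bash
python3 -m inch '[{"slide":[0.001,-0.008,0],"yaw":0},{"slide":[0.002,-0.016,0],"yaw":0},{"slide":[0.002,-0.02,0.03],"yaw":0},{"slide":[0.002,-0.02,0.07],"yaw":0},{"slide":[0.002,-0.02,0.1],"yaw":0},{"slide":[0.002,-0.02,0.13],"yaw":0},{"slide":[0.002,-0.02,0.13],"yaw":0}]' && python3 -m inch '[{"slide":[0.02,-0.01,0],"yaw":-0.12},{"slide":[0.04,-0.03,0],"yaw":-0.24},{"slide":[0.06,-0.05,0],"yaw":-0.36},{"slide":[0.08,-0.06,0],"yaw":-0.48},{"slide":[0.1,-0.07,0],"yaw":-0.6},{"slide":[0.1077,-0.08,0],"yaw":-0.72},{"slide":[0.1077,-0.08,0],"yaw":-0.84},{"slide":[0.1077,-0.08,0],"yaw":-0.96},{"slide":[0.1077,-0.08,0],"yaw":-1.08},{"slide":[0.1077,-0.08,0],"yaw":-1.2},{"slide":[0.1077,-0.08,0],"yaw":-1.32},{"slide":[0.1077,-0.08,0],"yaw":-1.44},{"slide":[0.1077,-0.08,0],"yaw":-1.571},{"slide":[0.1077,-0.08,0],"yaw":-1.571},{"slide":[0.1077,-0.08,0],"yaw":-1.571},{"slide":[0.1077,-0.08,0],"yaw":-1.571}]' 0; python3 - <<'E'
from h import *
o=get_obs();q=o['ee_rot'];print(2*np.arctan2(q[1],q[0]),o['joint_pos'])
t=camera("top");s=camera("scene")
a=cv2.resize(t["frame"][180:280,300:400],None,fx=4,fy=4,interpolation=3);b=cv2.resize(s["frame"][120:220,260:360],None,fx=4,fy=4,interpolation=3)
cv2.imwrite("pics/g6.png",cv2.convertScaleAbs(np.hstack([a,b])[:,:,::-1],alpha=1.6))
E
```

```text
clock: 16.12
position: [0.5203, -0.0952, 0.3366]
ee_rot: [-0.07, 0.998, -0.001, 0.004]
ft_force: [0.5, 0.5, -0.5]
grip_width: 0.0
grasp_force: 0.0
clock: 17.45
position: [0.6261, -0.1756, 0.3306]
ee_rot: [0.655, 0.756, 0.0, -0.0]
ft_force: [-0.9, -0.4, -0.1]
grip_width: 0.999
grasp_force: 0.0
1.7141441732100442 [ 0.64231789  0.43311848 -0.64402997  1.2096473   0.25434669  1.57768117
  0.18921978]
```

View pics/g6.png

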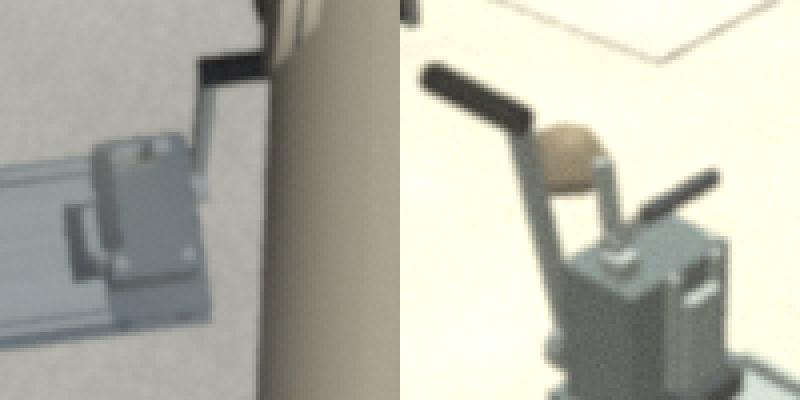

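The catch is flipped to the left, with its pin's front end now at scene-crop (717,177). The lever is at rest, with its bar from (430,75) to (525,122). I'll check the catch angle numerically, then descend and grip.

```bash
python3 - <<'E'
from h import *
s=camera("scene");p=[.52555,-.05527,.1416]
def W(P):
    P=np.array(P)/1000;c,n=np.cos(p[2]),np.sin(p[2]);return np.array([p[0]+c*P[0]-n*P[1],p[1]+n*P[0]+c*P[1],P[2]])
f=lambda P:np.round([(px(s,P)[0]-260+.37)*4+400,(px(s,P)[1]-120+.37)*4],0)
for a in(1.2,1.3,1.4): print(a,f(W((-29,-35+50*np.sin(a-.7),170+50*np.cos(a-.7)))))
for a in(0,.1,.2,.3,.4,.5,.6,.65,.68): print(a,(W((40+210*np.sin(.2-a),-133,60+210*np.cos(.2-a)))-W((40+210*np.sin(.2),-133,60+210*np.cos(.2)))).round(4))
E
python3 -m inch '[{"slide":[0,0,-0.02],"yaw":0},{"slide":[0,0,-0.04],"yaw":0},{"slide":[0,0,-0.055],"yaw":0},{"slide":[0,0,-0.065],"yaw":0},{"slide":[0,0,-0.072],"yaw":0},{"slide":[0,0,-0.075],"yaw":0},{"slide":[0,0,-0.075],"yaw":0},{"slide":[0,0,-0.075],"yaw":0}]'
```

```text
1.2 [710. 164.]
1.3 [715. 169.]
1.4 [719. 175.]
0 [0. 0. 0.]
0.1 [-0.0205 -0.0029  0.0031]
0.2 [-0.0413 -0.0059  0.0042]
0.3 [-0.0621 -0.0088  0.0031]
0.4 [-0.0826 -0.0118  0.    ]
0.5 [-0.1027 -0.0146 -0.0052]
0.6 [-0.1223 -0.0174 -0.0124]
0.65 [-0.1317 -0.0188 -0.0167]
0.68 [-0.1373 -0.0196 -0.0195]
clock: 18.27
position: [0.6264, -0.1758, 0.2566]
ee_rot: [0.656, 0.755, 0.0, 0.0]
ft_force: [0.0, 0.1, -0.3]
grip_width: 0.995
grasp_force: 0.0
```

```bash
python3 -m inch '[{"slide":[0,0,0],"yaw":0},{"slide":[0,0,0],"yaw":0},{"slide":[0,0,0],"yaw":0},{"slide":[0,0,0],"yaw":0},{"slide":[0,0,0],"yaw":0},{"slide":[0,0,0],"yaw":0},{"slide":[0,0,0],"yaw":0},{"slide":[0,0,0],"yaw":0},{"slide":[0,0,0],"yaw":0},{"slide":[0,0,0],"yaw":0}]' 255 60
```

```text
clock: 19.1
position: [0.6264, -0.1758, 0.2562]
ee_rot: [0.656, 0.755, 0.0, 0.0]
ft_force: [3.8, -0.7, 2.1]
grip_width: 0.233
grasp_force: 58.7
```

```bash
python3 -m inch '[{"slide":[-0.007,-0.001,0.001],"yaw":0},{"slide":[-0.014,-0.002,0.002],"yaw":0},{"slide":[-0.0205,-0.0029,0.003],"yaw":0},{"slide":[-0.027,-0.0039,0.0037],"yaw":0},{"slide":[-0.034,-0.0049,0.004],"yaw":0},{"slide":[-0.041,-0.0059,0.0042],"yaw":0}]'
```

```text
clock: 19.6
position: [0.5848, -0.1819, 0.2603]
ee_rot: [0.656, 0.754, 0.0, 0.0]
ft_force: [4.4, -1.7, 1.8]
grip_width: 0.235
grasp_force: 58.9
```

```bash
python3 -m inch '[{"slide":[-0.007,-0.001,-0.0002],"yaw":0},{"slide":[-0.014,-0.002,-0.0006],"yaw":0},{"slide":[-0.0208,-0.0029,-0.0011],"yaw":0},{"slide":[-0.0275,-0.0039,-0.002],"yaw":0},{"slide":[-0.0345,-0.0049,-0.003],"yaw":0},{"slide":[-0.0413,-0.0059,-0.0042],"yaw":0},{"slide":[-0.048,-0.0068,-0.0057],"yaw":0},{"slide":[-0.055,-0.0078,-0.0075],"yaw":0},{"slide":[-0.0614,-0.0087,-0.0094],"yaw":0},{"slide":[-0.068,-0.0096,-0.0116],"yaw":0},{"slide":[-0.0745,-0.0106,-0.014],"yaw":0},{"slide":[-0.081,-0.0115,-0.0166],"yaw":0}]' && python3 -m inch '[{"slide":[-0.004,-0.0006,-0.0018],"yaw":0},{"slide":[-0.007,-0.001,-0.003],"yaw":0},{"slide":[-0.0094,-0.0014,-0.0043],"yaw":0},{"slide":[-0.011,-0.0016,-0.005],"yaw":0},{"slide":[-0.011,-0.0016,-0.005],"yaw":0}]'
```

```text
clock: 20.6
position: [0.5042, -0.1938, 0.2437]
ee_rot: [0.657, 0.754, 0.0, 0.001]
ft_force: [8.6, -4.2, 0.2]
grip_width: 0.236
grasp_force: 58.8
clock: 21.02
position: [0.4945, -0.1953, 0.2393]
ee_rot: [0.656, 0.754, 0.001, 0.002]
ft_force: [12.2, -3.1, 0.4]
grip_width: 0.239
grasp_force: 58.8
```

```bash
python3 -m inch '[{"slide":[-0.002,-0.0003,-0.001],"yaw":0},{"slide":[-0.004,-0.0006,-0.002],"yaw":0},{"slide":[-0.004,-0.0006,-0.002],"yaw":0},{"slide":[-0.004,-0.0006,-0.002],"yaw":0},{"slide":[-0.004,-0.0006,-0.002],"yaw":0},{"slide":[-0.004,-0.0006,-0.002],"yaw":0}]'; python3 - <<'E'
from h import *
s=camera("scene");p=[.52555,-.05527,.1416]
# jaw: dark-pixel check via stored frame, numeric only
def W(P):
    P=np.array(P)/1000;c,n=np.cos(p[2]),np.sin(p[2]);return np.array([p[0]+c*P[0]-n*P[1],p[1]+n*P[0]+c*P[1],P[2]])
g=cv2.cvtColor(s["frame"],cv2.COLOR_RGB2GRAY);g0=cv2.cvtColor(cv2.imread("pics/scene0.png"),cv2.COLOR_BGR2GRAY)
for z in range(30,110,6):
    u,v=px(s,W((-5,27,z)));u,v=round(u),round(v);print(z,g0[v,u],g[v,u])
E
```

```text
clock: 21.52
position: [0.4935, -0.1954, 0.2389]
ee_rot: [0.656, 0.755, 0.003, 0.005]
ft_force: [24.8, -2.2, 1.8]
grip_width: 0.241
grasp_force: 59.2
30 128 137
36 76 138
42 42 138
48 45 137
54 53 142
60 64 104
66 68 70
72 68 46
78 68 45
84 88 50
90 111 65
96 118 60
102 113 64
108 114 97
```

The lever is at its end stop: the force rose from 12 to 25 N with only 1 mm more travel, and the dark jaw now sits about 30 mm higher. I'm handing in.

```bash
python3 -c "
from workcell import *
print(hand_in())"
```

```text
the job is handed in; nothing more can be done
None
```

The job is handed in at about 22 s on the robot clock: the three chips were wiped into the tray with the scraper block, the block stands on the bench clear of the press, the catch is fully over, and the lever is held at its end stop with the jaw up.

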